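Find the full gift tin for a customer

TASK

A customer has asked for the last full gift tin; the other two in the tray are lighter display dummies. First take the red sprung clip from its holder and clip it, well pushed down, onto the blue ticket rail of the tin tray as the sold-out marker, and let go of it. Then find the heaviest of the three identical tins by feel, leave the two lighter ones standing in the tray, and finish still holding the heaviest up in the gripper, upright and still, its underside about 20 cm above the table, without disturbing the other things on the table.

Things in the scene. Friction and masses are not known exactly. Their poses are not given: they have to be found in the camera images.
- tray: wooden display tray fixed to the table, 190 mm (its x) by 420 mm (its y). Floor top 6 mm above the table; low walls 18 mm high on its -x and both y sides, and a thin blue ticket rail along its whole far (+x) side. Origin: centre of the underside, on the table; z up.
- tray_rail (a point): middle of the top edge of the blue ticket rail, axes as the tray's. The rail is an upright plate 4 mm thick (x), 420 mm long (y); its top is 50 mm above the table and everything within 32 mm below the top is free for a clip. The clip may sit anywhere along it, either way round.
- clip: sprung clip, red with one orange half, 64 mm tall, 26 mm wide (y), 45 g, astride the upright aluminium plate (4 mm thick, top 50 mm above the table) of a small fixed wooden holder. Origin: centre of the jaws' lower end; z up. Red and white 32 mm disc outside the +x jaw, its lower rim 4 mm below the origin.
- clip_mouth (a point): point in the middle between the clip's jaws, 14 mm above its origin; axes as the clip's. The jaws are 28 mm long, face each other across x, point down, and are 4 mm apart on a 4 mm plate. A bridge 28 mm above the origin rests on the plate's top when fully pushed down.
- clip_tails (a point): grip point between the clip's two tails, 52 mm above its origin. Tails: flat plates 35 to 64 mm up, 24 mm wide (y), spreading upwards, 15 to 25 mm over their outsides. About 10 N squeezing them together along x here opens the jaws fully: tails then parallel, 12 to 13 mm over their outsides, each jaw tip about 5 mm further out.
- clip_jaw (a joint): opening of the clip in rad: 0 on a 4 mm plate, -0.1 shut on nothing, 0.35 fully open; a spring shuts it.
- tin_1: closed rigid round gift tin, green with a pale band and brass lid, 60 mm across (lid 62), 86 mm tall (lid: top 20). Origin: centre of underside, z up. Three look identical, in a row along the tray's y about 100 mm apart, in any order; 0.13 to 0.5 kg, the heaviest at least 0.1 kg above the others. The number in the name says nothing of place or weight.
- tin_2: closed rigid round gift tin, green with a pale band and brass lid, 60 mm across (lid 62), 86 mm tall (lid: top 20). Origin: centre of underside, z up. Three look identical, in a row along the tray's y about 100 mm apart, in any order; 0.13 to 0.5 kg, the heaviest at least 0.1 kg above the others. The number in the name says nothing of place or weight.
- tin_3: closed rigid round gift tin, green with a pale band and brass lid, 60 mm across (lid 62), 86 mm tall (lid: top 20). Origin: centre of underside, z up. Three look identical, in a row along the tray's y about 100 mm apart, in any order; 0.13 to 0.5 kg, the heaviest at least 0.1 kg above the others. The number in the name says nothing of place or weight.
- oil_bottle: small amber oil bottle with a white cap, 28 mm across, 62 mm tall, standing in the tray near its +y end. Bystander, loose: leave it alone. Origin: centre of its underside.
- succulent: plant in a white pot, 72 mm across, about 95 mm tall. Bystander, loose: leave it alone. Origin: centre of its underside.
- card_box: open wooden box of gift cards, 80 x 110 mm, about 77 mm tall. Bystander, loose: leave it alone. Origin: centre of its underside.
- candle_jar: glass candle jar with brass lid, 66 mm across, 80 mm tall. Bystander, loose: leave it alone. Origin: centre of its underside.
- mug: blue mug, 76 mm across, 85 mm tall. Bystander, loose: leave it alone. Origin: centre of its underside.
- bell: brass counter bell on a black foot, 84 mm across, 56 mm tall. Bystander, loose: leave it alone. Origin: centre of its underside.
- gift_box: red gift box with white ribbon, 90 x 90 x 60 mm (78 mm with its bow). Bystander, loose: leave it alone. Origin: centre of its underside.
Not all that is in view belongs to the job. What is shaped like the clip but green or purple is not meant.

How it is judged:
By the outcome, as a careful person would: the job done as asked, in the order asked, and still so for the second after the job is handed in, while the arm keeps its last pose, push and grip.
It also fails if it takes over 72 s, if anything falls off the work surface, if the arm or the gripper's body presses on something with over 40 N, if the wrist force passes 120 N, or if a joint passes its speed limit or range.

ROBOT

A 6-joint arm with a two-finger parallel gripper is mounted at the origin on the work surface. World frame = base frame: x ahead of the robot, y to its left, z up, the work surface at z = 0. Lengths are in m, angles in rad, forces in N, time in s.
With the tool pointing down it reaches from about 0.25 to 0.775 m from the base axis. Payload 4 kg.
Tool frame: the origin (TCP) lies between the finger pads; the fingertips stand 8 mm ahead of it and the grasp point (between the pads) lies 11 mm behind it; z points along the fingers, y is the line along which they close (so a half turn about z gives the same grasp; the last joint's range is limited). The gripper opens to 94 mm and grips with 3 to 60 N. Pads are 16 mm wide; open, the fingers measure 119 mm over their backs; the gripper's body (75 mm by 177 mm) begins 78 mm behind the grasp point.
Start: joints at [1.007, 0.087, 1.371, -0, 1.684, -0.103], TCP at [0.245, 0.493, 0.185] pointing down, gripper open.
Joint ranges: [-3.1, 3.1], [-0.76, 2.03], [0.27, 2.55], [-1.08, 4.22], [0.17, 2.65], [-2.57, 2.57]. Speed limits (rad/s): [2.79, 2.79, 3.14, 3.14, 3.14, 3.14].

INTERFACE

Orientations are given as a 3x3 rotation matrix whose columns are the frame's x, y, z axes.
In Python, from station import r gives the robot as it stands.
- The arm moves only by the tool play_rows, never from a script. Its argument "steps" is text: rows parted by semicolons, each of 7 numbers parted by spaces: the finger opening in cm, from 0 to 9.4, then the shift along the tool's x, y, z in cm, then the turn, a rotation vector about the tool's x, y, z in rad. A call has 1 to 20 rows; each row shifts and turns the commanded pose from where the row before left it, along the tool's axes as they then stand; what a row does not reach is not made up. A row lasts 1/8 s, in which the tool goes at most 62.5 mm and 10.7 degrees, less where a joint would pass 70% of its speed; a pose out of reach is approached as far as the arm can. A call with a gripper value outside its range is refused whole. The fingers move at their own pace and stop on an object; the grip force is fixed at half the most. Time passes only in rows, so rows that do not move let the fingers close. It gives the time, the measured TCP pose, the force, the opening and the grip force at its end, in the units of the state.
- r.state(): the state, without advancing time (a new reading comes with each control period).
- r.snapshot(name): name is "scene" or "top"; returns a dict with "image" (480x640x3 uint8, red, green, blue), "fx", "fy", "cx", "cy" (pixels), "extrinsics" (4x4, takes a point from camera to world coordinates). Camera axes: x right, y up, looking along -z (the intrinsics and any distortion apply to the point x, -y, -z); pixel columns grow to the right and rows downward; lengths in m; the calibration is good to about 2 mm. A picture is of the moment at which its call begins. There is no depth.
- r.finish_job(): hands the job in; it is judged then, once.
The state is a dict: "t": time; "joints": joint angles; "dq": joint speeds; "joint_efforts": joint torques, N m; "eef_pos": TCP position; "eef_rot": TCP orientation; "ft_force": force on the tool from outside, world axes, zero at the start; "torque": the same for the moment, N m; "finger_gap": finger opening in m; "grasp_force": force on a finger pad.
Only numpy, scipy, OpenCV 4.12 (cv2) and the standard library are available. Lean on these libraries where they do the work, as an engineer would, in place of code of your own. Each camera call takes 0.05 s, during which the arm holds its last target. There are 200 camera calls.

## Working session

There is one attempt and no reset: what is moved stays moved. The work goes in short steps, Python scripts to look and compute and a tool call to move; the robot and the scene stay as the last step left them, time stands still between calls to the robot, and variables do not carry over. Pictures are saved under pics/ and viewed, at most 10 in all, crops included, and the job is handed in when it is done.

Besides the shell and the picture viewer there is one more tool, called by a JSON object that holds its "api" and its "payload". play_rows: Moves the arm, as the interface text tells. Its arguments: {"type":"object","properties":{"steps":{"type":"string"}},"required":["steps"]}

```bash
mkdir -p pics
cat > h.py <<'E'
import numpy as np, cv2
from station import r
def snap(n,f):
    s=r.snapshot(n); cv2.imwrite(f,cv2.cvtColor(np.asarray(s["image"]),cv2.COLOR_RGB2BGR)); np.savez('cam_'+n,**{k:s[k] for k in("fx","fy","cx","cy","extrinsics")}); 
    if [k for k in s if k not in("image","fx","fy","cx","cy","extrinsics")]: print(s.keys())
    return s
def ray(n,u,v):
    c=np.load('cam_'+n+'.npz'); E=c['extrinsics']
    d=E[:3,:3]@np.array([(u-c['cx'])/c['fx'],-(v-c['cy'])/c['fy'],-1]); return E[:3,3],d
def onz(n,u,v,z):
    o,d=ray(n,u,v); return o+d*(z-o[2])/d[2]
def px(n,p):
    c=np.load('cam_'+n+'.npz'); E=c['extrinsics']; q=E[:3,:3].T@(np.array(p)-E[:3,3])
    return np.array([c['cx']+c['fx']*q[0]/-q[2], c['cy']+c['fy']*q[1]/q[2]])
def tri(a,b):
    (o1,d1),(o2,d2)=a,b; A=np.c_[d1,-d2]; t=np.linalg.lstsq(A,o2-o1,rcond=None)[0]
    p,q=o1+d1*t[0],o2+d2*t[1]; return (p+q)/2,np.linalg.norm(p-q)
E
python3 -c "
from h import *
for n in('scene','top'):
    s=snap(n,'pics/%s0.png'%n); print(s['fx'],s['cx'],s['cy']);print(np.round(s['extrinsics'],3))
print(r.state())"
```

```text
578.9207512601005 313.31797662521933 228.51786212959837
[[ 0.812 -0.367  0.454  1.123]
 [ 0.584  0.534 -0.612 -0.815]
 [-0.018  0.762  0.647  0.95 ]
 [ 0.     0.     0.     1.   ]]
442.98024989240776 315.3754102290209 240.92419070892274
[[ 0.028  0.984 -0.174  0.326]
 [-0.999  0.03   0.01  -0.018]
 [ 0.015  0.174  0.985  1.142]
 [ 0.     0.     0.     1.   ]]
{'t': 0.1, 'joints': array([ 1.00688842e+00,  8.78648713e-02,  1.37208249e+00, -1.35176823e-05,
        1.68358457e+00, -1.03133585e-01]), 'dq': array([-0.00140816, -0.00073322, -0.00430002, -0.00081847,  0.00144759,
       -0.00024934]), 'joint_efforts': array([ 2.07082951e-03, -3.41250265e+01, -3.03302765e+01,  7.19601614e-02,
        3.03745118e-02, -1.02672509e-04]), 'eef_pos': array([0.24429584, 0.49218073, 0.18354059]), 'eef_rot': array([[-8.95707705e-01,  4.44642167e-01, -1.02517550e-03],
       [ 4.44643310e-01,  8.95706211e-01, -1.64619939e-03],
       [ 1.86286395e-04, -1.93035091e-03, -9.99998120e-01]]), 'ft_force': array([ 0.38787626, -0.60575464,  0.84251308]), 'torque': array([ 0.01271763, -0.04770752,  0.02108906]), 'grasp_force': 0.0, 'finger_gap': 0.09427798993799047}
```

View pics/top0.png

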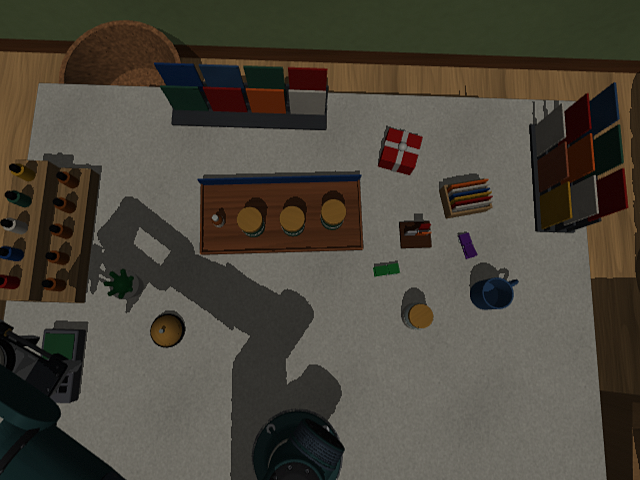

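View pics/scene0.png

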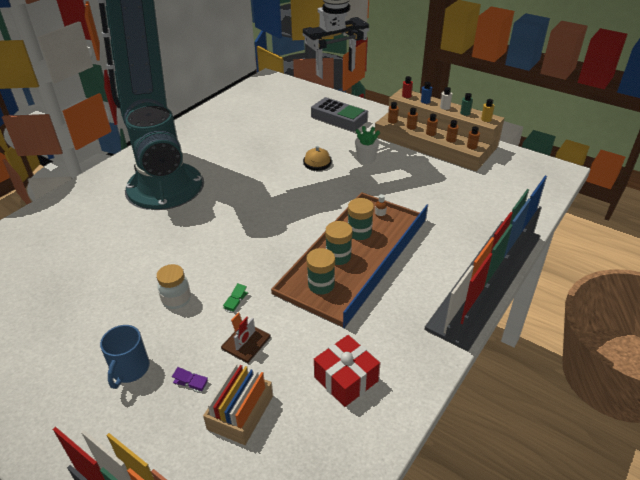

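Clip-shaped things: the red/orange clip in the wooden holder (top 416,230; scene 243,333), a green one lying (386,268; 236,297) and a purple one lying (467,244; 190,379). The one in the holder fits: it is red with one orange half and sits astride the plate. I'll confirm in an enlarged crop.

```bash
python3 -c "
from h import *
a=cv2.imread('pics/scene0.png')[305:365,210:285]; b=cv2.imread('pics/top0.png')[205:255,390:440]
a=cv2.resize(a,(500,400),interpolation=cv2.INTER_CUBIC); b=cv2.resize(b,(300,300),interpolation=cv2.INTER_CUBIC)
c=np.zeros((400,800,3),np.uint8); c[:,:500]=a; c[:300,500:]=b; cv2.imwrite('pics/crop1.png',c)
R=lambda *p:[round(float(x),4) for x in p]
print('tray corners floor walls', [R(*onz('top',u,v,.018)[:2]) for u,v in((203,252),(362,249))],'rail',[R(*onz('top',u,v,.05)[:2]) for u,v in((202,179),(360,174))])
print('tins',[R(*onz('top',u,v,.092)[:2]) for u,v in((249,219),(292,218),(333,210))])
print('bottle',onz('top',217,214,.068), 'holder corners',[R(*onz('top',u,v,.008)[:2]) for u,v in((400,222),(431,221),(431,247),(401,248))])
"
```

```text
tray corners floor walls [[0.487, 0.2566], [0.5071, -0.1501]] rail [[0.6707, 0.2649], [0.6974, -0.1393]]
tins [[0.5605, 0.1334], [0.5662, 0.0294], [0.5893, -0.0697]]
bottle [0.57603325 0.2166707  0.068     ] holder corners [[0.5836, -0.2506], [0.5888, -0.3324], [0.5194, -0.3311], [0.5144, -0.2528]]
```

View pics/crop1.png

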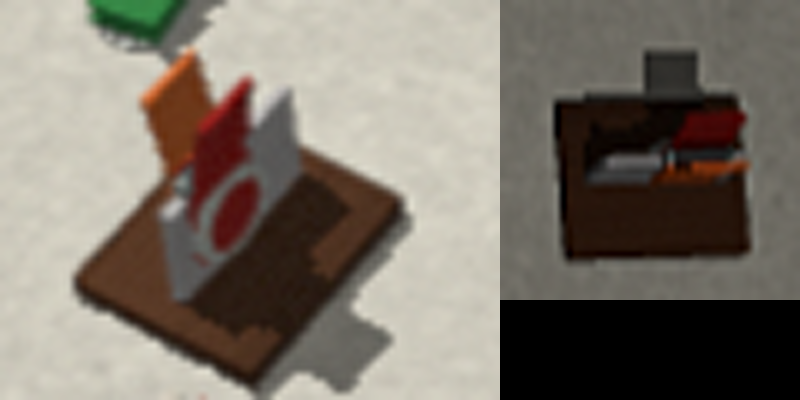

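The crop confirms it: red and orange clip with a red/white disc on its far (+x) side, sitting towards the -y end of the aluminium plate. Now the refined measurements.

```bash
python3 -c "
from h import *
T=cv2.imread('pics/top0.png');S=cv2.imread('pics/scene0.png')
hsv=cv2.cvtColor(T,cv2.COLOR_BGR2HSV)
def sub(a,b,c,d):
    m=np.zeros(T.shape[:2],bool);m[b:d,a:c]=1;return m
bl=cv2.inRange(hsv,(100,120,40),(125,255,255)).astype(bool)&sub(190,165,370,195)
us=np.where(bl.any(0))[0]; print('rail u',us.min(),us.max())
top=np.array([[u,np.where(bl[:,u])[0].min()] for u in us[4:-4]]); f=np.polyfit(top[:,0],top[:,1],1)
for u in(us.min(),us.max()+1): print('rail far top',onz('top',u-.5,np.polyval(f,u)-.5,.05))
for (a,b) in((230,200),(273,198),(315,190)):
    m=(cv2.inRange(hsv,(12,100,90),(30,255,255)).astype(bool)&sub(a,b,a+38,b+42)).astype(np.uint8)
    c=max(cv2.findContours(m,0,2)[0],key=cv2.contourArea); (x,y),rr=cv2.minEnclosingCircle(c); e=cv2.fitEllipse(c)
    print('tin',(x,y,rr),e[:2],onz('top',*e[0],.092)[:2], rr/443*1.05)
# clip
C=T[215:245,410:440]; 
h=hsv
red=((h[...,0]<6)|(h[...,0]>174))&(h[...,1]>150)&(h[...,2]>70)&sub(412,215,440,245)
org=((h[...,0]>=6)&(h[...,0]<18))&(h[...,1]>170)&(h[...,2]>120)&sub(412,215,440,245)
for n,m in(('red',red),('org',org)):
    ys,xs=np.where(m);print(n,xs.min(),xs.max(),ys.min(),ys.max()); print([(y,xs[ys==y].min(),xs[ys==y].max()) for y in np.unique(ys)])
hs=cv2.cvtColor(S,cv2.COLOR_BGR2HSV)
red=((hs[...,0]<6)|(hs[...,0]>174))&(hs[...,1]>150)&(hs[...,2]>60)&sub(235,312,255,350)
org=((hs[...,0]>=6)&(hs[...,0]<18))&(hs[...,1]>170)&(hs[...,2]>120)&sub(225,305,255,340)
for n,m in(('Sred',red),('Sorg',org)):
    ys,xs=np.where(m); print(n,[(y,xs[ys==y].min(),xs[ys==y].max()) for y in np.unique(ys)])
for n,u,v in(('redR',247,317),('redL',240,324.5),('orR',239.3,313.3),('orL',231.5,320)): print(n,onz('scene',u,v,.086))
for n,u,v in(('redL',421,223.7),('redR',431,223),('orL',418,235),('orR',431.3,231.5)): print('top',n,onz('top',u,v,.086))
"
```

```text
rail u 198 360
rail far top [0.67174938 0.27645219 0.05      ]
rail far top [ 0.69703286 -0.14063151  0.05      ]
tin (248.94680786132812, 219.2446746826172, 12.260520935058594) ((248.8941192626953, 218.93731689453125), (22.612390518188477, 23.979013442993164)) [0.5606131 0.1336308] 0.02905992546684317
tin (291.6337585449219, 217.80572509765625, 12.115519523620605) ((291.64605712890625, 218.1130828857422), (22.770160675048828, 23.696083068847656)) [0.56590327 0.03025604] 0.028716242663209112
tin (333.34783935546875, 211.0, 12.032258987426758) ((333.1166687011719, 211.21389770507812), (22.412439346313477, 23.548067092895508)) [ 0.58629032 -0.07006143] 0.028518898277196607
red 422 430 224 225
[(np.int64(224), np.int64(427), np.int64(430)), (np.int64(225), np.int64(422), np.int64(422))]
org 428 428 232 232
[(np.int64(232), np.int64(428), np.int64(428))]
Sred [(np.int64(317), np.int64(246), np.int64(246)), (np.int64(318), np.int64(245), np.int64(246)), (np.int64(319), np.int64(245), np.int64(246)), (np.int64(320), np.int64(244), np.int64(246)), (np.int64(321), np.int64(242), np.int64(245
[... 1075 characters left out ...]
np.int64(236)), (np.int64(317), np.int64(234), np.int64(235)), (np.int64(318), np.int64(233), np.int64(234)), (np.int64(319), np.int64(232), np.int64(233)), (np.int64(320), np.int64(232), np.int64(232)), (np.int64(321), np.int64(241), np.int64(241)), (np.int64(322), np.int64(240), np.int64(240)), (np.int64(328), np.int64(238), np.int64(238))]
redR [ 0.56581175 -0.28937397  0.086     ]
redL [ 0.56711667 -0.31160434  0.086     ]
orR [ 0.54704709 -0.29079709  0.086     ]
orL [ 0.54594967 -0.31252893  0.086     ]
top redL [ 0.56319336 -0.28607397  0.086     ]
top redR [ 0.56571265 -0.31065963  0.086     ]
top orL [ 0.53480456 -0.27836035  0.086     ]
top orR [ 0.54450489 -0.31102116  0.086     ]
```

{"api": "play_rows", "payload": {"steps": "5 0 0 0 0 0 0.175;5 0 0 0 0 0 0.175;5 0 0 0 0 0 0.175;5 0 0 0 0 0 0.175;5 0 0 0 0 0 0.175;5 0 0 0 0 0 0.175;5 -5.78 1.88 0 0 0 0;5 -5.78 1.88 0 0 0 0;5 -5.78 1.88 0 0 0 0;5 -5.78 1.88 0 0 0 0;5 -5.78 1.88 0 0 0 0;5 -5.78 1.88 0 0 0 0;5 -5.78 1.88 0 0 0 0;5 -5.78 1.88 0 0 0 0;5 -5.78 1.88 0 0 0 0;5 -5.78 1.88 0 0 0 0;5 -5.78 1.88 0 0 0 0;5 -5.78 1.88 0 0 0 0;5 -5.78 1.88 0 0 0 0;5 -5.78 1.88 0 0 0 0"}}

```text
t: 2.6
eef_pos: [0.5561, -0.3011, 0.1838]
eef_rot: [[-0.06, 0.998, -0.001], [0.998, 0.06, 0.001], [0.001, -0.001, -1.0]]
ft_force: [0.6, 0.9, 0.7]
finger_gap: 0.0498
grasp_force: 0.0
```

{"api": "play_rows", "payload": {"steps": "5 0 0 0 0 0 0;5 0 0 0 0 0 0;5 0 0 0 0 0 0"}}

```text
t: 2.98
eef_pos: [0.5557, -0.2979, 0.1853]
eef_rot: [[-0.061, 0.998, 0.001], [0.998, 0.061, -0.0], [-0.0, 0.001, -1.0]]
ft_force: [-0.4, -0.6, -0.5]
finger_gap: 0.0503
grasp_force: 0.0
```

{"api": "play_rows", "payload": {"steps": "5 -0.2 0 3 0 0 0;5 0 0 3 0 0 0;5 0 0 3 0 0 0;5 0 0 1.5 0 0 0;5 0 0 1.6 0 0 0;5 0 0 0 0 0 0;5 0 0 0 0 0 0"}}

```text
t: 3.85
eef_pos: [0.5566, -0.3016, 0.0648]
eef_rot: [[-0.06, 0.998, 0.002], [0.998, 0.06, -0.001], [-0.001, 0.002, -1.0]]
ft_force: [-0.2, -1.3, 0.2]
finger_gap: 0.0497
grasp_force: 0.0
```

```bash
python3 -c "
from h import *
s=snap('scene','pics/s1.png');t=snap('top','pics/t1.png')
a=cv2.resize(cv2.imread('pics/s1.png')[270:370,190:290],(400,400),interpolation=3);b=cv2.resize(cv2.imread('pics/t1.png')[180:260,380:460],(400,400),interpolation=3)
cv2.imwrite('pics/c1.png',np.hstack([a,b])); print(r.state()['eef_pos'],r.state()['ft_force'])"
```

```text
[ 0.55668726 -0.3018137   0.06495884] [-0.7956902  -0.33585791  0.40646193]
```

View pics/c1.png

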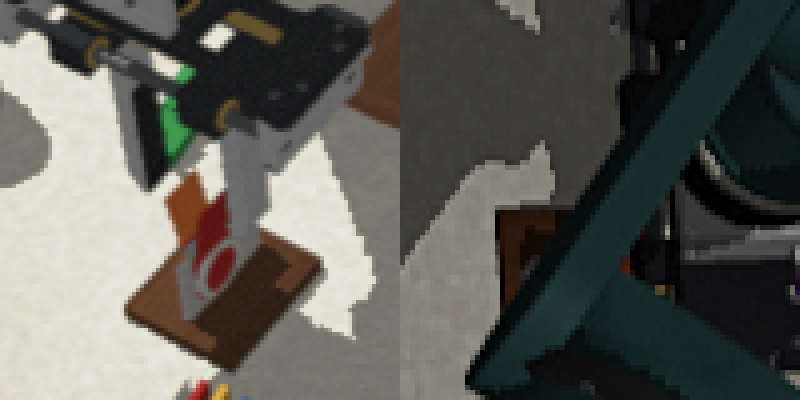

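```bash
python3 -c "
from h import *
for p in((.5817,-.3085,.057),(.5817,-.2925,.057),(.5937,-.3085,.057),(.5937,-.2925,.057),(.556,-.30,.05)): print(p,(px('scene',p)-[190,270])*4)"
```

```text
(0.5817, -0.3085, 0.057) [232.55059197 265.91356676]
(0.5817, -0.2925, 0.057) [253.68876445 244.93438847]
(0.5937, -0.3085, 0.057) [251.27956651 277.03646841]
(0.5937, -0.2925, 0.057) [272.35780325 255.86116783]
(0.556, -0.3, 0.05) [205.75806017 240.60860411]
```

```bash
python3 -c "
from h import *
a=cv2.imread('pics/s1.png')[295:355,220:280];b=cv2.imread('pics/scene0.png')[295:355,220:280]
k=lambda i:cv2.resize(i,(400,400),interpolation=0)
cv2.imwrite('pics/c2.png',np.clip(np.hstack([k(a),k(b)]).astype(float)*1.3,0,255).astype(np.uint8))"
```

```text
(no output)
```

View pics/c2.png

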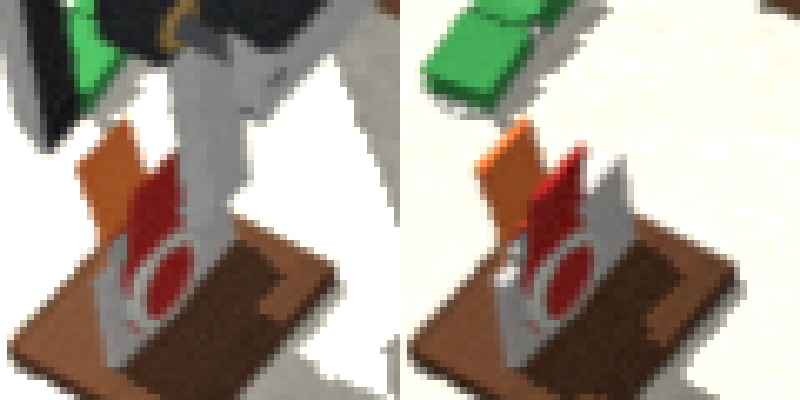

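```bash
python3 -c "
from h import *
g=lambda u,v:(220+u/6.667-.5,295+v/6.667-.5)
print(onz('scene',*g(47,152),.057))
for p in((.5317,-.3096,.057),(.5317,-.31,.07)): print((px('scene',p)-[220,295]+.5)*6.667)
print(onz('scene',*g(183,175),.0755), onz('scene',*g(182,232),.057),onz('scene',*g(235,205),.057))
print(r.state()['finger_gap'])"
```

```text
[ 0.51354121 -0.29605866  0.057     ]
[ 61.55391273 206.83859333]
[ 55.74192082 179.1174181 ]
[ 0.56529898 -0.29040677  0.0755    ] [ 0.56771816 -0.29627087  0.057     ] [ 0.57397743 -0.27928056  0.057     ]
0.04988670788202843
```

```bash
python3 -c "
from h import *
t=np.array([.2443,.4922,0]);y=np.array([.4446,.8957,0]);x=np.array([-.8957,.4446,0])
im=cv2.imread('pics/scene0.png')[0:120,270:400]; im=cv2.resize(im,None,fx=4,fy=4,interpolation=0)
im1=cv2.imread('pics/s1.png')[250:370,170:300]; im1=cv2.resize(im1,None,fx=4,fy=4,interpolation=0)
def dot(i,p,o,c): 
    q=(px('scene',p)-o+.5)*4; cv2.circle(i,tuple(int(v) for v in q),3,c,-1)
for z,c in((.1755,(0,0,255)),(.2015,(0,255,0))):
  for s in(-.047,.047,-.0595,.0595):
    for w in(-.008,.008): dot(im,t+s*y+w*x+[0,0,z],[270,0],c)
t=np.array([.5567,-.3018,0]);y=np.array([.998,.06,0]);x=np.array([-.06,.998,0])
for z,c in((.057,(0,0,255)),(.083,(0,255,0))):
  for s in(-.025,.025,-.0375,.0375):
    for w in(-.008,.008): dot(im1,t+s*y+w*x+[0,0,z],[170,250],c)
o=np.hstack([im,im1]); cv2.imwrite('pics/c3.png',cv2.resize(np.clip(o*1.3,0,255).astype(np.uint8),(800,370)))"
```

```text
(no output)
```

View pics/c3.png

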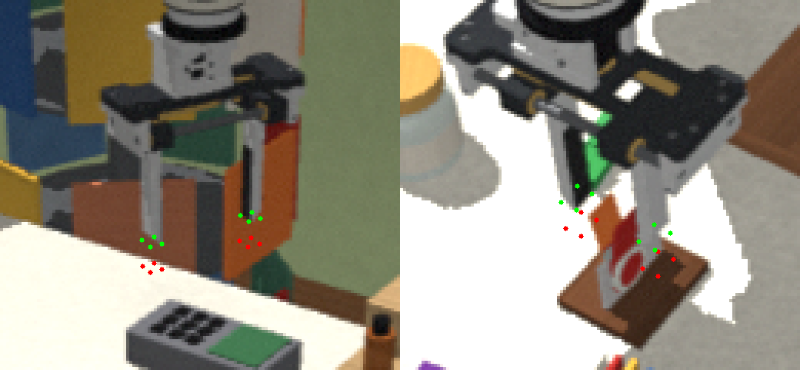

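```bash
python3 -c "
from h import *
def go(f,o,t,y,gap,z):
    x0,y0=o; im=cv2.resize(cv2.imread(f)[y0:y0+100,x0:x0+100],(400,400),interpolation=0); im=np.clip(im*2.0,0,255).astype(np.uint8)
    y=np.array(y+[0]);x=np.array([-y[1],y[0],0]);t=np.array(t)
    for d,c in(((0,0,0),(0,0,255)),((0,0,.026),(0,255,0)),((-.018,.024,0),(255,0,0))):
      for s in(-gap/2,gap/2,-gap/2-.0125,gap/2+.0125):
        for w in(-.008,.008):
          q=(px('top',t+d+s*y+w*x+[0,0,z])-o+.5)*4; cv2.circle(im,tuple(int(v) for v in q),3,c,-1)
    return im
a=go('pics/top0.png',(0,310),[.2443,.4922,0],[.4446,.8957],.094,.1755)
b=go('pics/t1.png',(380,180),[.5567,-.3018,0],[.998,.06],.05,.057)
cv2.imwrite('pics/c4.png',np.hstack([a,b]))"
```

```text
(no output)
```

View pics/c4.png

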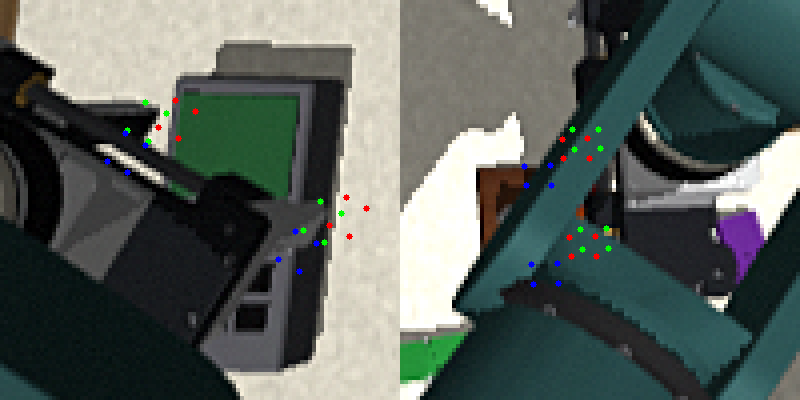

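Both views show the fingers about 26 mm higher than the stated tool geometry gives (xy agrees). I'll go by the images: lower about 25 mm more, watching the force; with 50 mm opening this is safe either way.

{"api": "play_rows", "payload": {"steps": "5 0.1 0 1 0 0 0;5 0 0 0.8 0 0 0;5 0 0 0.7 0 0 0;5 0 0 0 0 0 0;5 0 0 0 0 0 0"}}

```text
t: 4.58
eef_pos: [0.556, -0.3004, 0.0386]
eef_rot: [[-0.06, 0.998, 0.0], [0.998, 0.06, 0.0], [-0.0, 0.0, -1.0]]
ft_force: [-0.1, 0.1, -0.7]
finger_gap: 0.0501
grasp_force: 0.0
```

```bash
python3 -c "
from h import *
s=snap('scene','pics/s2.png')
im=np.clip(cv2.imread('pics/s2.png')[285:345,205:285]*1.2,0,255).astype(np.uint8)
cv2.imwrite('pics/c5.png',cv2.resize(im,(800,600),interpolation=0)); print(r.state()['eef_pos'],r.state()['ft_force'])"
```

```text
[ 0.55612241 -0.30045188  0.03887673] [-0.10116242 -0.0317808   0.968105  ]
```

View pics/c5.png

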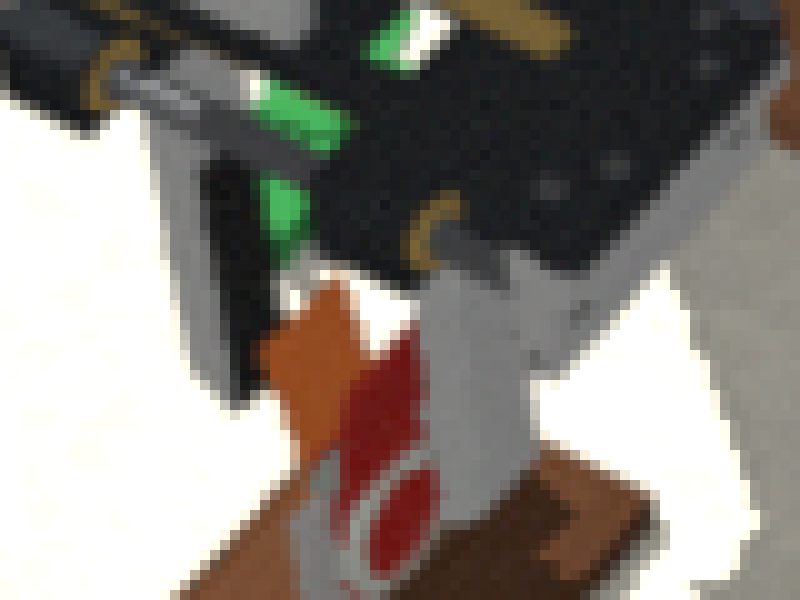

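The tips now show at z≈57 mm (crop 235,405), straddling both tails. I'll close the gripper.

{"api": "play_rows", "payload": {"steps": "0 0 0 0 0 0 0;0 0 0 0 0 0 0;0 0 0 0 0 0 0;0 0 0 0 0 0 0;0 0 0 0 0 0 0;0 0 0 0 0 0 0;0 0 0 0 0 0 0;0 0 0 0 0 0 0"}}

```text
t: 5.62
eef_pos: [0.5533, -0.3009, 0.0397]
eef_rot: [[-0.059, 0.998, -0.005], [0.998, 0.059, -0.001], [-0.0, -0.005, -1.0]]
ft_force: [-8.1, 0.1, 7.5]
finger_gap: 0.0119
grasp_force: 30.0
```

{"api": "play_rows", "payload": {"steps": "0 0 -0.25 0 0 0 0;0 0 0 -0.3 0 0 0;0 0 0 -0.7 0 0 0;0 0 0 -1.5 0 0 0;0 0 0 -2 0 0 0;0 0 0 -2.5 0 0 0;0 0 0 -2 0 0 0;0 0 0 0 0 0 0;0 0 0 0 0 0 0;0 0 0 0 0 0 0"}}

```text
t: 6.88
eef_pos: [0.5528, -0.3, 0.1272]
eef_rot: [[-0.06, 0.998, -0.002], [0.998, 0.06, 0.001], [0.002, -0.002, -1.0]]
ft_force: [-0.8, -0.2, -0.8]
finger_gap: 0.0121
grasp_force: 30.0
```

```bash
python3 -c "
from h import *
s=snap('scene','pics/s3.png')
o=px('scene',(.554,-.30,.12)).astype(int); x,y=o-[40,30]; print(x,y)
im=np.clip(cv2.imread('pics/s3.png')[y:y+60,x:x+80]*1.2,0,255).astype(np.uint8)
cv2.imwrite('pics/c6.png',cv2.resize(im,(800,600),interpolation=0)); print(r.state()['eef_pos'],r.state()['ft_force'])"
```

```text
197 276
[ 0.55279837 -0.30007069  0.1272144 ] [ 1.16583014  0.09628822 -0.58827743]
```

View pics/c6.png

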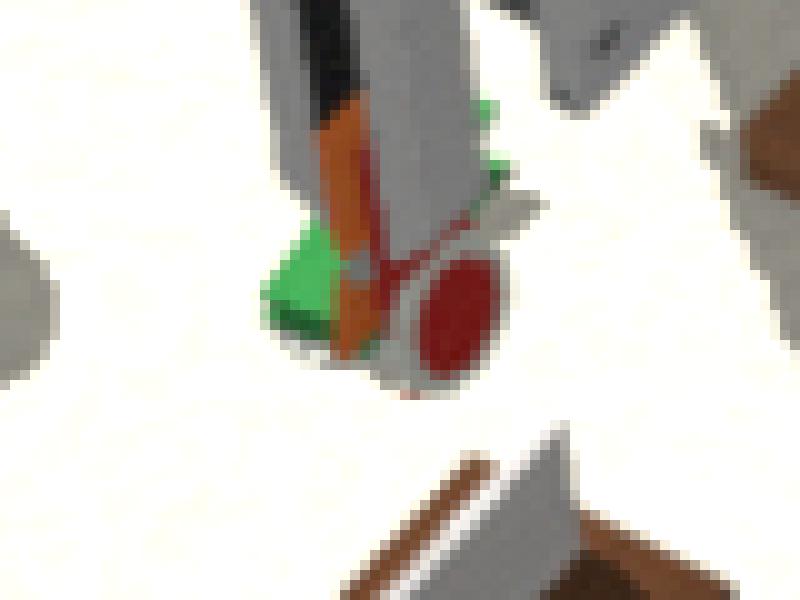

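The clip is lifted, upright and open in the gripper (disc at crop 460,320), and the holder plate is left empty. I'll cross-check the rail line from the scene camera numerically.

```bash
python3 -c "
from h import *
for f in('scene0','s3'):
    S=cv2.imread('pics/%s.png'%f);h=cv2.cvtColor(S,cv2.COLOR_BGR2HSV);m=cv2.inRange(h,(100,120,40),(125,255,255));M=np.zeros_like(m);M[195:325,335:435]=m[195:325,335:435]
    n,l,st,_=cv2.connectedComponentsWithStats(M);k=1+np.argmax(st[1:,4]);b=l==k
    us=np.where(b.any(0))[0];P=np.array([onz('scene',u,np.where(b[:,u])[0].min()-.5,.05)[:2] for u in us[3:-4]])
    g=np.polyfit(P[:,1],P[:,0],1,); r_=P[:,0]-np.polyval(g,P[:,1]); k=abs(r_)<2*r_.std(); g=np.polyfit(P[k,1],P[k,0],1)
    print(f,us.min(),us.max(),'slope',g[0],'x(-.09)',np.polyval(g,-.09),r_.std(),P[:,1].min(),P[:,1].max())
"
```

```text
scene0 343 426 slope -0.060107382183241576 x(-.09) 0.6925324262055685 0.0004511857778523979 -0.1329591543053037 0.2445657634739683
s3 343 426 slope -0.060107382183241576 x(-.09) 0.6925324262055685 0.0004511857778523979 -0.1329591543053037 0.2445657634739683
```

{"api": "play_rows", "payload": {"steps": "0 4.02 3.01 0 0 0 0;0 4.02 3.01 0 0 0 0;0 4.02 3.01 0 0 0 0;0 4.02 3.01 0 0 0 0;0 4.02 3.01 0 0 0 0;0 0 0 0 0 0 0;0 0 0 0 0 0 0;0 0 0 0 0 0 0;0 0 0 0 0 0 0"}}

```text
t: 8.05
eef_pos: [0.6911, -0.0922, 0.1288]
eef_rot: [[-0.058, 0.998, 0.0], [0.998, 0.058, -0.0], [-0.0, 0.0, -1.0]]
ft_force: [-0.5, -0.2, -0.3]
finger_gap: 0.0122
grasp_force: 30.0
```

{"api": "play_rows", "payload": {"steps": "0 0 0 2.5 0 0 0;0 0 0 2 0 0 0;0 0 0 1 0 0 0;0 0 0 0.5 0 0 0;0 0 0 0.5 0 0 0;0 0 0 0 0 0 0;0 0 0 0 0 0 0"}}

```text
t: 8.93
eef_pos: [0.692, -0.0908, 0.0643]
eef_rot: [[-0.06, 0.998, 0.001], [0.998, 0.06, -0.0], [-0.0, 0.001, -1.0]]
ft_force: [0.3, 0.4, -0.6]
finger_gap: 0.0117
grasp_force: 30.0
```

```bash
python3 -c "
from h import *
s=snap('scene','pics/s4.png')
o=px('scene',(.691,-.09,.06)).astype(int); x,y=o-[40,30]; print(x,y)
im=np.clip(cv2.imread('pics/s4.png')[y:y+60,x:x+80]*1.4,0,255).astype(np.uint8)
cv2.imwrite('pics/c7.png',cv2.resize(im,(800,600),interpolation=0)); print(r.state()['eef_pos'],r.state()['ft_force'])"
```

```text
315 261
[ 0.69199325 -0.09080496  0.06430592] [ 0.30714869  0.11573997 -0.98119712]
```

View pics/c7.png

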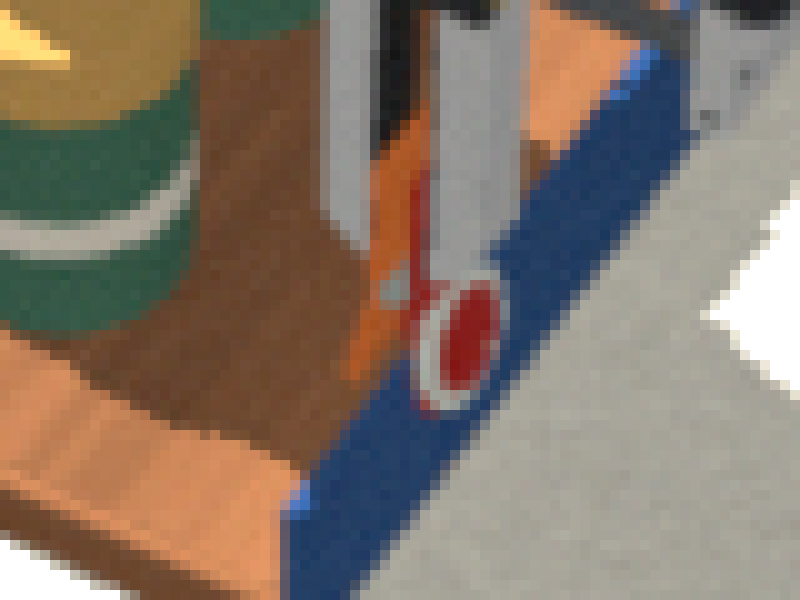

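The clip is astride the rail: orange jaw inside (crop 360,370), red jaw and disc outside (455,345), with no contact force. I'll push it down.

{"api": "play_rows", "payload": {"steps": "0 0 0 0.6 0 0 0;0 0 0 0.6 0 0 0;0 0 0 0.6 0 0 0;0 0 0 0.5 0 0 0;0 0 0 0.2 0 0 0;0 0 0 0 0 0 0;0 0 0 0 0 0 0"}}

```text
t: 9.85
eef_pos: [0.6914, -0.0908, 0.0395]
eef_rot: [[-0.06, 0.998, 0.0], [0.998, 0.06, 0.0], [0.0, 0.0, -1.0]]
ft_force: [-2.6, 0.2, 5.0]
finger_gap: 0.0122
grasp_force: 30.0
```

Contact is starting (5 N up). I'll press a bit further.

{"api": "play_rows", "payload": {"steps": "0 0 0 0.2 0 0 0;0 0 0 0.2 0 0 0;0 0 0 0 0 0 0;0 0 0 0 0 0 0"}}

```text
t: 10.35
eef_pos: [0.6915, -0.0908, 0.0393]
eef_rot: [[-0.06, 0.998, 0.002], [0.998, 0.06, -0.0], [-0.001, 0.002, -1.0]]
ft_force: [-7.8, 1.5, 16.3]
finger_gap: 0.0117
grasp_force: 30.0
```

Seated: z no longer moves while the force rises. Release and rise.

{"api": "play_rows", "payload": {"steps": "5 0 0 0 0 0 0;5 0 0 0 0 0 0;5 0 0 0 0 0 0;5 0 0 0 0 0 0;5 0 0 0 0 0 0;5 0 0 0 0 0 0;5 0 0 -2 0 0 0;5 0 0 -4 0 0 0;5 0 0 -4 0 0 0;5 0 0 -3 0 0 0;5 0 0 0 0 0 0;5 0 0 0 0 0 0;5 0 0 0 0 0 0"}}

```text
t: 11.98
eef_pos: [0.6905, -0.0905, 0.1621]
eef_rot: [[-0.06, 0.998, -0.004], [0.998, 0.06, 0.001], [0.001, -0.004, -1.0]]
ft_force: [-0.6, -0.0, -1.0]
finger_gap: 0.0502
grasp_force: 0.0
```

```bash
python3 -c "
from h import *
S=snap('scene','pics/s5.png');snap('top','pics/t5.png')
I=cv2.imread('pics/s5.png');hs=cv2.cvtColor(I,cv2.COLOR_BGR2HSV)
o=px('scene',(.691,-.09,.06)).astype(int);x,y=o-[20,25]
h=hs[y:y+45,x:x+40]
red=((h[...,0]<6)|(h[...,0]>174))&(h[...,1]>150)&(h[...,2]>50)
ys,xs=np.where(red);print('red px',xs.min()+x,xs.max()+x,ys.min()+y,ys.max()+y, len(xs))
c=np.array([.6915,-.0905,0]);X=np.array([.998,.06,0]);Y=np.array([-.06,.998,0])
print('predicted: tail top corners',[px('scene',c+X*.011+Y*s+[0,0,.086]) for s in(-.012,.012)],'disc centre',px('scene',c+X*.008+[0,0,.034]),'disc bottom',px('scene',c+X*.008+[0,0,.018]))
for row in range(y,y+45):
    q=''.join('R' if red[row-y,k] else 'o' if 6<=h[row-y,k,0]<18 and h[row-y,k,1]>170 else 'b' if 100<h[row-y,k,0]<125 and h[row-y,k,1]>120 else '.' for k in range(40)); print(row,q)
print(x)
"
```

```text
red px 355 364 282 306 80
predicted: tail top corners [array([357.75043747, 288.87458498]), array([363.35479824, 281.69580248])] disc centre [358.46566949 301.83969356] disc bottom [358.22003844 306.9210508 ]
266 ........................................
267 ........................................
268 ........................................
269 ........................................
270 ........................................
271 ........................................
272 ........................................
273 .......................................b
274 ......................................bb
275 ......................................bb
276 .....................................bbb
277 ....................................bbbb
278 ...................................bbbbb
279 ...................ooo............bbbbbb
280 ..................oooo...........bbbbbbb
281 .................ooooo..........bbbbbbbb
282 .................ooooo......R...bbbbbbbb
283 ................oooooo.....oRR.bbbbbbbbb
284 ...............ooooooo.....RR.bbbbbbbbbb
285 ..............ooooooooo...RRR.bb
[... 437 characters left out ...]
...RRR...bbbbb.......
296 ................oo....RR.....bbbb.......
297 .....................RR......bbb........
298 .....................RR...R..bb.........
299 ................o....R...RRR.b..........
300 ..................b.R....RR..b..........
301 .................bb.....RRR.b...........
302 ................bbb.....RRR.............
303 ...............bbbb....RRR..............
304 ..............bbbb.....RR...............
305 ..............bbbb.....RR...............
306 .............bbbbb.....RR...............
307 ............bbbbbb......................
308 ............bbbbbb......................
309 ...........bbbbbbbb.....................
310 ..........bbbbbbbbbbbb..................
335
```

The clip stands on the rail exactly where a fully seated one should (tail corner 363,282 as predicted). Next, the tins; -y one first.

{"api": "play_rows", "payload": {"steps": "9.4 1.3 -5.1 0 0 0 0;9.4 1.4 -5.2 0 0 0 0;9.4 0 0 0 0 0 0;9.4 0 0 0 0 0 0;9.4 0 0 3 0 0 0;9.4 0 0 4 0 0 0;9.4 0 0 4 0 0 0;9.4 0 0 2 0 0 0;9.4 0 0 1 0 0 0;9.4 0 0 0.7 0 0 0;9.4 0 0 0 0 0 0;9.4 0 0 0 0 0 0"}}

```text
t: 13.58
eef_pos: [0.5881, -0.0702, 0.0187]
eef_rot: [[-0.06, 0.998, 0.002], [0.998, 0.06, -0.0], [-0.0, 0.002, -1.0]]
ft_force: [0.4, -0.9, -0.5]
finger_gap: 0.0942
grasp_force: 0.0
```

```bash
cat > w.py <<'E'
from h import *
F=[];J=[]
for i in range(15):
    r.snapshot('top'); s=r.state(); F.append(s['ft_force']);J.append(s['joint_efforts'])
print('F',np.mean(F,0).round(3),'sd',np.std(F,0).round(2),'J',np.mean(J,0).round(3)[1:3],np.std(J,0).round(3)[1:3],s['eef_pos'].round(4),'gap',s['finger_gap'],s['t'])
E
python3 w.py
```

```text
F [ 0.034 -0.024  0.118] sd [0.49 0.43 0.44] J [-39.296 -28.027] [0.088 0.037] [ 0.5871 -0.07    0.0175] gap 0.0940744780423095 14.325
```

{"api": "play_rows", "payload": {"steps": "4 0 0 0 0 0 0;4 0 0 0 0 0 0;4 0 0 0 0 0 0;4 0 0 0 0 0 0;4 0 0 0 0 0 0;4 0 0 0 0 0 0;4 0 0 -0.5 0 0 0;4 0 0 -1 0 0 0;4 0 0 -1 0 0 0;4 0 0 -0.5 0 0 0;4 0 0 0 0 0 0;4 0 0 0 0 0 0;4 0 0 0 0 0 0"}}

```text
t: 15.95
eef_pos: [0.5868, -0.07, 0.047]
eef_rot: [[-0.06, 0.998, -0.001], [0.998, 0.06, 0.0], [0.0, -0.001, -1.0]]
ft_force: [-0.0, 0.2, -0.9]
finger_gap: 0.0614
grasp_force: 30.0
```

```bash
python3 w.py
```

```text
F [-0.025 -0.061 -1.409] sd [0.51 0.52 0.48] J [-39.762 -29.301] [0.026 0.014] [ 0.5871 -0.07    0.0476] gap 0.06172882529738076 16.7
```

About 0.15 kg, a light one. Put it back and take the middle one.

{"api": "play_rows", "payload": {"steps": "4 0 0 1 0 0 0;4 0 0 1 0 0 0;4 0 0 0.6 0 0 0;4 0 0 0.4 0 0 0;4 0 0 0 0 0 0;9.4 0 0 0 0 0 0;9.4 0 0 0 0 0 0;9.4 0 0 0 0 0 0;9.4 0 0 0 0 0 0;9.4 0 0 0 0 0 0;9.4 0 0 -3 0 0 0;9.4 0 0 -4 0 0 0;9.4 0 0 -3 0 0 0;9.4 0 0 0 0 0 0;9.4 5.1 -0.8 0 0 0 0;9.4 5 -0.7 0 0 0 0;9.4 0 0 0 0 0 0;9.4 0 0 0 0 0 0"}}

```text
t: 18.95
eef_pos: [0.5654, 0.0296, 0.116]
eef_rot: [[-0.06, 0.998, -0.002], [0.998, 0.06, -0.001], [-0.0, -0.002, -1.0]]
ft_force: [0.4, -0.2, 0.3]
finger_gap: 0.0939
grasp_force: 0.0
```

{"api": "play_rows", "payload": {"steps": "9.4 0 0 4 0 0 0;9.4 0 0 3 0 0 0;9.4 0 0 2 0 0 0;9.4 0 0 1 0 0 0;9.4 0 0 0 0 0 0;4 0 0 0 0 0 0;4 0 0 0 0 0 0;4 0 0 0 0 0 0;4 0 0 0 0 0 0;4 0 0 0 0 0 0;4 0 0 0 0 0 0;4 0 0 -0.5 0 0 0;4 0 0 -1 0 0 0;4 0 0 -1 0 0 0;4 0 0 -0.5 0 0 0;4 0 0 0 0 0 0;4 0 0 0 0 0 0;4 0 0 0 0 0 0"}}

```text
t: 21.2
eef_pos: [0.5657, 0.0299, 0.0471]
eef_rot: [[-0.06, 0.998, -0.001], [0.998, 0.06, 0.0], [0.0, -0.001, -1.0]]
ft_force: [0.9, -0.5, -2.3]
finger_gap: 0.0616
grasp_force: 30.0
```

```bash
python3 w.py
```

```text
F [ 0.027  0.033 -2.22 ] sd [0.4  0.32 0.57] J [-37.735 -29.439] [0.022 0.013] [0.5661 0.0299 0.0476] gap 0.06131310071698836 21.95
```

About 0.24 kg. On to the third.

{"api": "play_rows", "payload": {"steps": "4 0 0 1 0 0 0;4 0 0 1 0 0 0;4 0 0 0.6 0 0 0;4 0 0 0.4 0 0 0;4 0 0 0 0 0 0;9.4 0 0 0 0 0 0;9.4 0 0 0 0 0 0;9.4 0 0 0 0 0 0;9.4 0 0 0 0 0 0;9.4 0 0 0 0 0 0;9.4 0 0 -3 0 0 0;9.4 0 0 -4 0 0 0;9.4 0 0 -3 0 0 0;9.4 0 0 0 0 0 0;9.4 5.2 0.1 0 0 0 0;9.4 5.2 0 0 0 0 0;9.4 0 0 0 0 0 0;9.4 0 0 0 0 0 0"}}

```text
t: 24.2
eef_pos: [0.5601, 0.1333, 0.1158]
eef_rot: [[-0.06, 0.998, -0.003], [0.998, 0.06, -0.001], [-0.001, -0.003, -1.0]]
ft_force: [-0.7, 0.2, -0.2]
finger_gap: 0.0939
grasp_force: 0.0
```

{"api": "play_rows", "payload": {"steps": "9.4 0 0 4 0 0 0;9.4 0 0 3 0 0 0;9.4 0 0 2 0 0 0;9.4 0 0 1 0 0 0;9.4 0 0 0 0 0 0;4 0 0 0 0 0 0;4 0 0 0 0 0 0;4 0 0 0 0 0 0;4 0 0 0 0 0 0;4 0 0 0 0 0 0;4 0 0 0 0 0 0;4 0 0 -0.5 0 0 0;4 0 0 -1 0 0 0;4 0 0 -1 0 0 0;4 0 0 -0.5 0 0 0;4 0 0 0 0 0 0;4 0 0 0 0 0 0;4 0 0 0 0 0 0"}}

```text
t: 26.45
eef_pos: [0.5605, 0.1338, 0.0471]
eef_rot: [[-0.06, 0.998, -0.001], [0.998, 0.06, -0.0], [-0.0, -0.001, -1.0]]
ft_force: [-0.8, -0.7, -3.9]
finger_gap: 0.0611
grasp_force: 30.0
```

```bash
python3 w.py
```

```text
F [-0.042  0.019 -3.874] sd [0.61 0.45 0.42] J [-39.812 -30.444] [0.022 0.014] [0.5609 0.1338 0.0476] gap 0.061310106821998785 27.2
```

About 0.40 kg: the heaviest. Raise it to 20 cm.

{"api": "play_rows", "payload": {"steps": "4 0 0 -2 0 0 0;4 0 0 -3 0 0 0;4 0 0 -3 0 0 0;4 0 0 -3 0 0 0;4 0 0 -2.4 0 0 0;4 0 0 -2 0 0 0;4 0 0 -1 0 0 0;4 0 0 0 0 0 0;4 0 0 0 0 0 0;4 0 0 0 0 0 0;4 0 0 0 0 0 0"}}

```text
t: 28.58
eef_pos: [0.5606, 0.1337, 0.2108]
eef_rot: [[-0.06, 0.998, -0.001], [0.998, 0.06, -0.0], [-0.0, -0.001, -1.0]]
ft_force: [0.4, -0.2, -4.0]
finger_gap: 0.0612
grasp_force: 30.0
```

```bash
python3 -c "
from h import *
snap('scene','pics/s6.png');snap('top','pics/t6.png');s=r.state();print(s['eef_pos'],s['dq'].round(3))
I=cv2.imread('pics/s6.png');h=cv2.cvtColor(I,cv2.COLOR_BGR2HSV)
g=cv2.inRange(h,(65,60,20),(95,255,255)); c=np.array([.5609,.1338])
b=px('scene',(*c,.20)); print('pred bottom centre',b)
# bottom rim prediction: lowest pixel of the rim circle for z
for z in(.18,.19,.2,.21,.22):
    a=np.linspace(0,6.28,90); P=np.array([px('scene',(c[0]+.03*np.cos(t),c[1]+.03*np.sin(t),z)) for t in a]); print(z,'lowest row',P[:,1].max().round(1),'at col',P[P[:,1].argmax(),0].round(1),P[:,0].min(),P[:,0].max())
u=int(b[0])
for uu in(u-3,u,u+3):
    print(uu,[(v,h[v,uu].tolist()) for v in range(int(b[1])-2,int(b[1])+22,1)])
D0=cv2.imread('pics/top0.png').astype(int);D1=cv2.imread('pics/t6.png').astype(int)
"
```

```text
[0.56072359 0.13370306 0.21118841] [ 0.    -0.001 -0.004 -0.001  0.001 -0.   ]
pred bottom centre [361.96895906 166.71644794]
0.18 lowest row 181.5 at col 361.9 348.61846259686837 374.716056890912
0.19 lowest row 177.9 at col 362.1 348.71367864088586 374.93882592292243
0.2 lowest row 174.3 at col 362.2 348.8098267844961 375.1637800122844
0.21 lowest row 170.6 at col 362.4 348.9069207819425 375.39095146604586
0.22 lowest row 166.9 at col 362.6 349.0049746594199 375.6203732313083
358 [(164, [23, 27, 112]), (165, [19, 25, 110]), (166, [67, 47, 71]), (167, [75, 100, 56]), (168, [73, 99, 54]), (169, [76, 106, 53]), (170, [76, 107, 55]), (171, [75, 100, 56]), (172, [73, 112, 57]), (173, [75, 108, 52]), (174, [69, 47, 70]), (175, [33, 18, 157]), (176, [23, 21, 206]), (177, [23, 20, 203]), (178, [23, 21, 207]), (179, [23, 21, 208]), (180, [22, 19, 203]), (181, [25, 21, 203]), (182, [23, 21, 202]), (183, [26, 19, 201]), (184, [24, 20, 202]), (185, [23, 22, 205]), (186, [24, 20, 204]), (187, [23, 20, 201])]
361 [(164, [23, 28, 117]), (165, [20, 26, 117]), (166, [47, 26, 89]), (167, [72, 86, 59
[... 268 characters left out ...]
, [23, 21, 206]), (181, [25, 21, 205]), (182, [23, 20, 201]), (183, [23, 21, 196]), (184, [24, 21, 199]), (185, [25, 22, 201]), (186, [23, 21, 204]), (187, [24, 20, 200])]
364 [(164, [18, 26, 117]), (165, [16, 28, 117]), (166, [37, 24, 94]), (167, [70, 78, 59]), (168, [76, 102, 55]), (169, [75, 102, 55]), (170, [74, 109, 56]), (171, [75, 93, 55]), (172, [77, 97, 55]), (173, [77, 118, 54]), (174, [76, 106, 53]), (175, [57, 27, 104]), (176, [24, 20, 204]), (177, [23, 22, 209]), (178, [23, 22, 208]), (179, [23, 21, 205]), (180, [23, 21, 204]), (181, [24, 20, 204]), (182, [23, 20, 205]), (183, [24, 20, 201]), (184, [23, 22, 200]), (185, [23, 22, 197]), (186, [23, 22, 200]), (187, [26, 20, 200])]
```

The underside measures 0.199 m. Last check that the clip and the other two tins are undisturbed.

```bash
python3 -c "
from h import *
A=cv2.imread('pics/s6.png').astype(int)
def d(B,x,y,w,h): B=cv2.imread(B).astype(int);return (abs(A-B)[y:y+h,x:x+w].max(2)>60).sum()
print('clip',d('pics/s5.png',347,277,20,32))
h=cv2.cvtColor(cv2.imread('pics/s6.png'),cv2.COLOR_BGR2HSV);h0=cv2.cvtColor(cv2.imread('pics/scene0.png'),cv2.COLOR_BGR2HSV)
for n,(x,y) in dict(t1=(303,243),t2=(323,218)).items():
    for H in(h0,h):
        m=cv2.inRange(H[y:y+35,x:x+36],(12,90,60),(30,255,255));ys,xs=np.where(m);print(n,xs.mean(),ys.mean(),len(xs))
"
```

```text
clip 75
t1 16.54241338112306 17.29032258064516 837
t1 16.304863582443655 17.31791221826809 843
t2 16.705006765899864 16.64276048714479 739
t2 18.728894173602853 15.036860879904875 841
```

```bash
python3 -c "
from h import *
h=cv2.cvtColor(cv2.imread('pics/s6.png'),cv2.COLOR_BGR2HSV)[270:312,335:375]
red=((h[...,0]<6)|(h[...,0]>174))&(h[...,1]>150)&(h[...,2]>50);ys,xs=np.where(red);print(xs.min()+335,xs.max()+335,ys.min()+270,ys.max()+270)
H=cv2.cvtColor(cv2.imread('pics/t6.png'),cv2.COLOR_BGR2HSV)
for (a,b) in((273,198),(315,190)):
    m=cv2.inRange(H[b:b+42,a:a+38],(12,100,90),(30,255,255));c=cv2.findContours(m,0,2)[0]
    if c: print(cv2.contourArea(max(c,key=cv2.contourArea)), np.array(cv2.minEnclosingCircle(max(c,key=cv2.contourArea))[0])+[a,b])
S=cv2.cvtColor(cv2.imread('pics/s6.png'),cv2.COLOR_BGR2HSV)
for n in((.5663,.0299),(.5868,-.07)):
    u,v=px('scene',(*n,.092)); row=S[int(v)]; print(n,(u,v),[tuple(S[int(v+dv),int(u+du)]) for du,dv in((0,0),(0,-7),(-11,0),(11,0),(0,30))])
"
```

```text
353 364 283 306
189.5 [293. 218.]
441.0 [333.4590435  211.01194572]
(0.5663, 0.0299) (np.float64(338.0869010796639), np.float64(227.9142303619001)) [(np.uint8(18), np.uint8(155), np.uint8(94)), (np.uint8(14), np.uint8(153), np.uint8(70)), (np.uint8(18), np.uint8(149), np.uint8(171)), (np.uint8(18), np.uint8(147), np.uint8(97)), (np.uint8(63), np.uint8(38), np.uint8(73))]
(0.5868, -0.07) (np.float64(320.258111291103), np.float64(255.93637725690243)) [(np.uint8(18), np.uint8(147), np.uint8(186)), (np.uint8(17), np.uint8(148), np.uint8(155)), (np.uint8(18), np.uint8(150), np.uint8(187)), (np.uint8(18), np.uint8(148), np.uint8(184)), (np.uint8(21), np.uint8(28), np.uint8(117))]
```

Everything is in place, so I'll hand it in.

```bash
python3 -c "
from station import r
print(r.finish_job())"
```

```text
the job is handed in; nothing more can be done
None
```

The job is handed in: the red clip is seated on the blue rail and released, the two lighter tins (about 0.15 and 0.24 kg) stand in the tray, and the heaviest (about 0.40 kg) is held upright and still with its underside about 20 cm above the table.

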